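# Close the bowl mixer and hold its lid at the pulse position

### The job

Check that the stirring wheel in the small mixer runs free: turn it by its upright peg one whole turn clockwise (seen from above). Then take the round lid by its bar handle, drop it fully home in the mixer's mouth with its two lugs through the two slots of the collar, and twist it clockwise about half way to the lock, until the handle points at the single raised mark on the rim; never go on as far as the lock click. The ring under the lid is sprung, so finish while still gripping the handle and holding the lid there at rest, and leave the jars and the cup alone.

Things in the scene. Friction and masses are not known exactly. Their poses are not given: they have to be found in the camera images.
- mixer: Small grey mixer bowl fixed to the worktop: 170 mm across at the foot, 164 mm at the rim, rim 92 mm high, inner floor 45 mm high. Origin: centre of its underside, z up. On the rim are raised white marks, 3 mm wide: a single one 0.72 rad (41 degrees) clockwise of each slot (half way, pulse) and a pair 1.45 rad clockwise of each slot (lock).
- mixer_mouth (a point): Centre of the mixer's mouth, 92 mm above the worktop; axes as the mixer's. A flat steel collar, 6 mm thick, flush with the rim, narrows the mouth to 64 mm radius; its two slots, each 24 mm wide and reaching out to 76 mm radius, lie on the mixer's +x and -x axis.
- stir_peg (a point): Centre of the top of the stirring wheel's upright finger peg: round, 14 mm thick, top 86 mm above the worktop, 33 mm free below that (spokes' top at 52 mm; hub 24 mm across, top at 69 mm). It stands 30 mm off the mixer's axis; open the fingers only 30 to 40 mm there, as the mouth has 64 mm radius. The peg may turn between the fingers.
- stir_wheel (a joint): Angle of the stirring wheel (rad), growing clockwise seen from above, no end stops; at 0 the peg is on the mixer's +x axis. Starts between 0 and 0.15; one whole turn adds 6.28. Turns easily and stays where it is left.
- lid: Loose grey round lid, about 150 g, lying upright. Origin: centre of the skirt's underside, z up. Plate 144 mm across, 14 to 20 mm above the origin; skirt of 60.5 mm radius below it; two lugs at the skirt's foot on the lid's +x and -x axis, 16 mm wide, 6 mm thick, reaching to 70 mm radius. Home, the origin is 78 mm above the worktop, the plate on the collar. A half turn of the lid is the same.
- lid_handle (a point): Centre of the top of the lid's black bar handle, 55 mm above the lid's origin; axes as the lid's. The bar lies along the lid's x axis, over the lugs: 70 mm long, 16 mm wide (grip it across y), 35 mm high above the plate.
- run_ring (a joint): Angle (rad) of the sprung ring under the collar that the lugs push as the lid is twisted; grows clockwise, 0 at rest (slots), 0.72 half way. It follows the lid after up to 0.12 rad of play; its spring (0.25 N m per rad) turns the lid most of the way back if let go. From about 1.03 the lugs meet the stiff lock catches and click past them by 1.4.
- honey_jar: Jar with a red cap, 61 mm across, 85 mm high; leave it alone. Origin at the centre of its underside.
- spice_jar: Tall jar with a red cap, 45 mm across, 106 mm high; leave it alone. Origin at the centre of its underside.
- espresso_cup: Small striped cup with handle, 60x83x49 mm; leave it alone. Origin at its underside.

How it is judged:
On the way, in this order (a step that is already met when the one before it is completed fails the run):
1. the stirring wheel has been turned a whole turn clockwise (value of joint stir_wheel above 6.1 rad), for 0.1 s.
2. the lid sits home in the mixer's mouth (horizontal distance between lid and mixer_mouth below 0.006 m and z of lid in the frame of mixer_mouth below -0.0115 m and angle between lid's own z axis and vertical below 0.06 rad), for 0.1 s.
At the end, for the whole second after the job is handed in: Lid in the mixer's mouth: within 6 mm of its axis, at most 3.5 mm above home, level within 0.06 rad; lid and run ring 0.5 to 0.94 rad clockwise of the slots (half way 0.72), not turning; stirring wheel not turned back; the fingers still grip the lid (over 2 N) (horizontal distance between lid and mixer_mouth below 0.006 m and z of lid in the frame of mixer_mouth below -0.0105 m and angle between lid's own z axis and vertical below 0.06 rad and value of joint run_ring between 0.5 and 0.94 rad and angle between the x axis of lid and the x axis of mixer, either way round between 0.5 and 0.98 rad and value of joint stir_wheel above 6 rad and angular speed of lid below 0.15 rad/s and contact force between the fingers and lid above 2 N); the arm keeps its last pose, push and grip.
It fails at once if the lid was twisted on to the lock click (value of joint run_ring above 1.15 rad).
It fails at once if a jar or the cup was moved or knocked over (distance of any of honey_jar, spice_jar, espresso_cup from where it was at the start of the episode above 0.03 m or angle between any of honey_jar, spice_jar, espresso_cup's own z axis and vertical above 0.4 rad).
It also fails if it takes over 72 s, if anything falls off the work surface, if the arm or the gripper's body presses on something with over 40 N, if the wrist force passes 120 N, or if a joint passes its speed limit or range.

### The arm

A 6-joint arm with a two-finger parallel gripper is mounted at the origin on a cart in front of the work surface, level with it; the furniture and walls round the work are solid. World frame = base frame: x ahead of the robot, y to its left, z up, the work surface at z = 0. Lengths are in m, angles in rad, forces in N, time in s.
With the tool pointing down it reaches from about 0.375 to 0.9 m from the base axis. Payload 3.1 kg.
Tool frame: the origin (TCP) lies midway between the tips of the shut fingers; the grasp point (between the pads) lies 19 mm behind it (manip.grip_depth is the distance from the TCP to the grasp point, in m); z points along the fingers, y is the line along which they close (so a half turn about z gives the same grasp; the last joint's range is limited). The gripper opens to 85 mm and grips with 20 to 120 N. Pads are 22 mm wide; open, the fingers measure 114 mm over their backs; the gripper's body (76 mm by 85 mm) begins 54 mm behind the grasp point. The pads swing forward as they close: fully open they stand 13 mm farther back than shut.
Start: joints at [-1.347, 0.527, 1.433, -0, 1.181, -0.178], TCP at [0.245, -0.575, 0.207] pointing down, gripper open.
Joint ranges: [-3.08, 3.08], [-0.75, 2.2], [0.22, 2.44], [-1.43, 4.57], [0, 2.65], [-2.85, 2.85]. Speed limits (rad/s): [2.79, 2.79, 3.14, 3.14, 3.14, 3.14].

### API

Orientations are given as a unit quaternion [x, y, z, w].
In Python, from station import telemetry, snapshot, manip gives the robot as it stands. The module is installed in compiled form; this text tells all that it offers.
- The arm moves only by the shell command python3 -m crank 'ROWS' [OPENING] [FORCE]. ROWS is text: rows parted by semicolons, each of 6 numbers parted by spaces: the shift along the tool's x, y, z as a fraction of full scale, then the turn, a rotation vector about the tool's x, y, z as a fraction of full scale. A call has exactly 5 rows; each row shifts and turns the commanded pose from where the row before left it, along the tool's axes as they then stand; what a row does not reach is not made up. Full scale, the value 1, is 4 cm for a shift and 90 degrees for a turn. A row lasts 1/10 s, in which the tool goes at most 50 mm and 8.59 degrees, less where a joint would pass 70% of its speed; a pose out of reach is approached as far as the arm can. A call with a number of a shift or a turn outside -1 to 1 is refused whole. A call with a gripper value outside its range is refused whole. OPENING is the opening, from -1 (shut) to 1 (fully open), set as the call begins (- or left out, the last holds). The fingers move at their own pace and stop on an object; FORCE is the grip in N (left out, the last holds). Time passes only in rows, so rows that do not move let the fingers close, or fill a call up. It gives the time, the measured TCP pose, the force, the opening and the grip force at its end, in the units of the state.
- telemetry.sense(): the state, without advancing time (a new reading comes with each control period).
- snapshot(name): name is "scene" or "top"; returns a dict with "image" (480x640x3 uint8, red, green, blue), "depth" (480x640 float32, m along the optical axis (not along the pixel's ray), 0 where there is no reading), "camera_matrix" (3x3 intrinsics, pixels), "k1" (the pictures are not rectified: a ray, as slopes to the right and down, at radius r is drawn at 1 + k1 r^2 times it, then the intrinsics apply), "rvec" (rotation vector, rad) and "tvec" (3), from world to camera coordinates, as OpenCV has them. Camera axes: x right, y down, z forward; pixel columns grow to the right and rows downward; lengths in m; the calibration is good to about 2 mm. A picture is of the moment at which its call begins.
- manip.sign_off(): hands the job in; it is judged then, once.
The state is a dict: "t": time; "q": joint angles; "qd": joint speeds; "tau": joint torques, N m; "tcp_pos": TCP position; "tool_rot": TCP orientation; "force": force on the tool from outside, world axes, zero at the start; "ft_torque": the same for the moment, N m; "finger_gap": opening from 0.0 (shut) to 1.0 (fully open); "gripper_force": force on a finger pad.
Only numpy, scipy, OpenCV 4.12 (cv2) and the standard library are available. Lean on these libraries where they do the work, as an engineer would, in place of code of your own. Each camera call takes 0.05 s, during which the arm holds its last target. There are 200 camera calls.

## Working session

There is one attempt and no reset: what is moved stays moved. The work goes in short steps, Python scripts to look and compute and a shell command to move; the robot and the scene stay as the last step left them, time stands still between calls to the robot, and variables do not carry over. Pictures are saved under pics/ and viewed, at most 12 in all, crops included, and the job is handed in when it is done.

```bash
mkdir -p pics; python3 - <<'E'
from station import telemetry, snapshot, manip
import cv2,numpy as np
for n in ("scene","top"):
    s=snapshot(n); np.savez(f"{n}0.npz",**s)
    cv2.imwrite(f"pics/{n}0.png",s["image"][:,:,::-1]); print(n,s["camera_matrix"].tolist(),s["k1"],s["rvec"],s["tvec"])
    R=cv2.Rodrigues(np.array(s["rvec"]))[0]; print(-R.T@np.array(s["tvec"]).ravel())
st=telemetry.sense(); print({k:np.round(v,3).tolist() for k,v in st.items()}, manip.grip_depth)
E
```

```text
scene [[577.7421593808859, 0.0, 319.0650105765234], [0.0, 577.7421593808859, 245.49102964068493], [0.0, 0.0, 1.0]] -0.008307492180111774 [ 0.69034011 -2.33021338  1.44775637] [0.40918372 0.24049086 0.97498529]
[-0.08645851  0.86423415  0.64922088]
top [[615.7079048618506, 0.0, 317.3625694827029], [0.0, 615.7079048618506, 241.93212274255436], [0.0, 0.0, 1.0]] -0.04380273891815993 [ 2.10704644 -2.16898383  0.16087283] [-0.04112881  0.55421144  1.58722566]
[ 0.30054442 -0.06184205  1.65347386]
{'t': 0.1, 'q': [-1.347, 0.528, 1.434, -0.0, 1.181, -0.179], 'qd': [-0.0, -0.003, -0.002, 0.0, 0.001, -0.0], 'tau': [-0.001, -44.33, -17.859, -0.0, 0.004, 0.0], 'tcp_pos': [0.245, -0.574, 0.206], 'tool_rot': [0.98, 0.2, -0.0, -0.001], 'force': [0.169, 0.039, 0.006], 'ft_torque': [0.024, 0.045, -0.054], 'gripper_force': 0.0, 'finger_gap': 0.998} 0.0187
```

View pics/scene0.png

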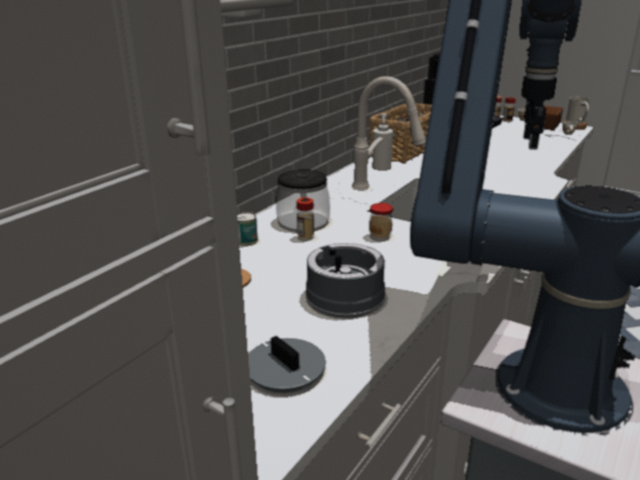

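View pics/top0.png

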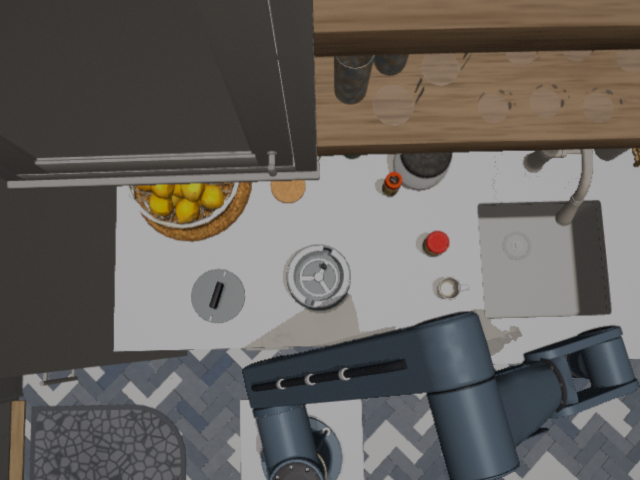

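The scene view shows the mixer at (345,278) and the lid with its black bar at (285,355). In the top view they are at (319,277) and (218,296), with the honey jar at (436,243), spice jar at (393,183) and cup at (449,288).

```bash
cat > h.py <<'E'
import numpy as np,cv2
def cam(s):
    R=cv2.Rodrigues(np.array(s["rvec"]))[0]; return R,np.array(s["tvec"]).ravel()
def ray(s,uv):
    K=s["camera_matrix"];k=float(s["k1"])
    p=cv2.undistortPoints(np.array(uv,float).reshape(-1,1,2),K,np.array([k,0,0,0,0]))[:,0]
    R,t=cam(s); d=np.c_[p,np.ones(len(p))]@R
    return -R.T@t,d
def onz(s,uv,z):
    o,d=ray(s,uv); return o+d*((z-o[2])/d[:,2:])
def proj(s,P):
    return cv2.projectPoints(np.array(P,float).reshape(-1,1,3),np.array(s["rvec"]),np.array(s["tvec"]),s["camera_matrix"],np.array([float(s["k1"]),0,0,0,0]))[0][:,0]
def cloud(s):
    v,u=np.mgrid[:480,:640]; o,d=ray(s,np.c_[u.ravel(),v.ravel()])
    return (o+d*s["depth"].ravel()[:,None]).reshape(480,640,3)
E
python3 - <<'E'
from h import *
s=dict(np.load("top0.npz")); im=s["image"][:,:,::-1]
a=cv2.resize(im[235:319,275:363],None,fx=6,fy=6,interpolation=cv2.INTER_CUBIC)
b=cv2.resize(im[262:332,182:252],None,fx=3.5,fy=3.5,interpolation=cv2.INTER_CUBIC)
o=np.zeros((504,528+245,3),np.uint8);o[:504,:528]=a;o[:245,528:]=b
cv2.imwrite("pics/c1.png",o)
C=cloud(s)
for n,uv in dict(mixer=(319,277),lid=(218,296)).items(): print(n,onz(s,[uv],0.09),C[uv[1],uv[0]])
def circ(P):
    A=np.c_[2*P[:,:2],np.ones(len(P))];x=np.linalg.lstsq(A,(P[:,:2]**2).sum(1),rcond=None)[0]
    return x[:2],np.sqrt(x[2]+x[0]**2+x[1]**2)
# heights
X,Y,Z=C[...,0],C[...,1],C[...,2]
print("table z",np.median(Z[300:330,130:180]))
g=im.astype(int); 
m=((Z>.08)&(Z<.1)&(s["depth"]>0)); m[:235]=0;m[319:]=0;m[:,:275]=0;m[:,363:]=0
P=C[m]; c=(P.max(0)+P.min(0))/2; print("rim bbox",c,np.ptp(P,axis=0),np.median(P[:,2]),m.sum())
ml=((Z>.01)&(Z<.04)&(s["depth"]>0)); ml[:262]=0;ml[332:]=0;ml[:,:182]=0;ml[:,252:]=0
P=C[ml]; print("lid bbox",(P.max(0)+P.min(0))/2,np.ptp(P,axis=0),np.median(P[:,2]))
k=cv2.inRange(im,(0,0,0),(35,35,35)); k[:262]=0;k[332:]=0;k[:,:182]=0;k[:,252:]=0
n,l,st,ce=cv2.connectedComponentsWithStats(k); print(st,ce)
# high obstacles: cabinet / shelf
for uv in [(270,160),(240,100),(400,135),(500,100)]: print(uv,C[uv[1],uv[0]])
E
```

```text
mixer [[ 0.45489494 -0.05890276  0.09      ]] [ 0.45634417 -0.05887516  0.07532014]
lid [[0.41381407 0.19914307 0.09      ]] [0.41642666 0.20516277 0.05393801]
table z 0.0006184782657419063
rim bbox [ 0.45934652 -0.05761234  0.08996757] [0.16209525 0.16114167 0.01990137] 0.09301540652964746 1168
lid bbox [0.41826982 0.21204265 0.02474807] [0.1833882  0.17799939 0.02947857] 0.020809214960405997
[[     0      0    640    480 307135]
 [   216    283      2      6      6]
 [   214    284      9     24     55]
 [   215    290      1      1      1]
 [   214    293      1      1      1]
 [   213    295      1      2      2]] [[319.52147753 239.48834877]
 [216.5        285.5       ]
 [218.49090909 295.61818182]
 [215.         290.        ]
 [214.         293.        ]
 [213.         295.5       ]]
(270, 160) [0.57918132 0.01152159 0.71963464]
(240, 100) [0.59136079 0.02999233 0.93798114]
(400, 135) [ 0.63456597 -0.20324874  0.65796616]
(500, 100) [ 0.68542336 -0.37179314  0.67493964]
```

View pics/c1.png

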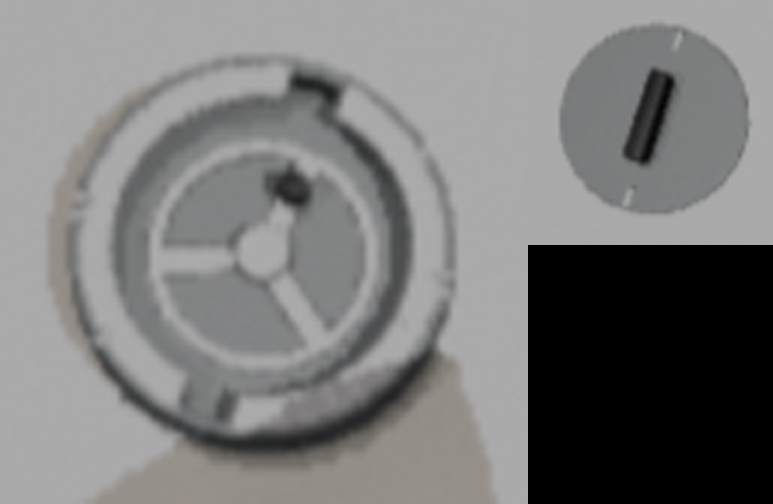

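The crop shows the slots at (316,92) and (208,400), with the peg near (287,180) just clockwise of the upper slot, so that is +x. The lid's white marks are at (677,40) and (628,196).

```bash
cat >> h.py <<'E'
def circ(P):
    P=P[:,:2]
    for _ in range(6):
        A=np.c_[2*P,np.ones(len(P))];x=np.linalg.lstsq(A,(P**2).sum(1),rcond=None)[0]
        c=x[:2];r=np.sqrt(x[2]+c@c);e=abs(np.hypot(*(P-c).T)-r);P=P[e<max(2*np.median(e),.001)]
    return c,r,len(P),e.std()
E
python3 - <<'E'
from h import *
s=dict(np.load("top0.npz")); im=s["image"][:,:,::-1].copy(); C=cloud(s); Z=C[...,2]
def cont(m): return max(cv2.findContours(m,cv2.RETR_EXTERNAL,cv2.CHAIN_APPROX_NONE)[0],key=cv2.contourArea)[:,0]
m=((Z>.084)&(Z<.1)).astype(np.uint8); m[:235]=0;m[319:]=0;m[:,:275]=0;m[:,363:]=0
print("rim",circ(onz(s,cont(m),.092)))
f=lambda p,off,k:[(p[0]+.5)/k-.5+off[0],(p[1]+.5)/k-.5+off[1]]
S=onz(s,[f(p,(275,235),6) for p in [(316,92),(208,400)]],.090)
d=S[0]-S[1];print("slots",S,"mid",S.mean(0),"yaw",np.arctan2(d[1],d[0]),np.hypot(*d[:2]))
print("peg",onz(s,[f((290,175),(275,235),6)],.086))
hsv=im[262:332,182:252].max(2); ml=(hsv<140).astype(np.uint8); full=np.zeros((480,640),np.uint8); full[262:332,182:252]=ml
print("lid",circ(onz(s,cont(full),.018)))
M=onz(s,[f(p,(182-528/3.5,262),3.5) for p in [(677,40),(628,196)]],.020)
d=M[0]-M[1];print("lidmarks",M,M.mean(0),np.arctan2(d[1],d[0]),np.hypot(*d[:2]))
H=C[270:322,195:240].reshape(-1,3);H=H[(H[:,2]>.046)&(H[:,2]<.065)];r=cv2.minAreaRect((H[:,:2]*1000).astype(np.float32));print("handle",len(H),H.mean(0),r)
# scene view check
s=dict(np.load("scene0.npz")); C=cloud(s);Z=C[...,2]; im=s["image"][:,:,::-1]
m=((Z>.084)&(Z<.1)).astype(np.uint8); m[:240]=0;m[315:]=0;m[:,:300]=0;m[:,392:]=0
print("scene rim",circ(onz(s,cont(m),.092)))
H=C[325:375,260:310].reshape(-1,3);H=H[(H[:,2]>.046)&(H[:,2]<.065)];print("handle",len(H),H.mean(0),cv2.minAreaRect((H[:,:2]*1000).astype(np.float32)))
H=C[240:300,320:360].reshape(-1,3);q=H[(H[:,2]>.077)&(H[:,2]<.0895)&(np.hypot(H[:,0]-.459,H[:,1]+.0576)<.05)];print("peg",len(q),q.mean(0))
E
```

```text
rim (array([ 0.4594139 , -0.05733296]), np.float64(0.0806192091816868), 150, np.float64(0.00028060273460975537))
slots [[ 0.52394889 -0.0820607   0.09      ]
 [ 0.39398266 -0.03243773  0.09      ]] mid [ 0.45896577 -0.05724922  0.09      ] yaw -0.36473143714448786 0.13911743360488577
peg [[ 0.48905529 -0.06990902  0.086     ]]
lid (array([0.42051384, 0.21228307]), np.float64(0.07078756921701677), 105, np.float64(0.0002597721118854722))
lidmarks [[0.47960292 0.19391669 0.02      ]
 [0.36227636 0.23175251 0.02      ]] [0.42093964 0.2128346  0.02      ] -0.31195358143073193 0.12327640482867755
handle 168 [0.42116722 0.21144236 0.0546442 ] ((421.3134765625, 211.83204650878906), (16.66617202758789, 69.79198455810547), 72.76937103271484)
scene rim (array([ 0.45614538, -0.05053241]), np.float64(0.08484253384730604), 91, np.float64(0.0004489100602996263))
handle 302 [0.41768361 0.21683158 0.05287635] ((419.6043395996094, 213.74948120117188), (18.098215103149414, 71.48644256591797), 73.06656646728516)
peg 35 [ 0.48449499 -0.06806487  0.08343555]
```

```bash
cat >> h.py <<'E'
from scipy.spatial.transform import Rotation as Ro
def to(target,psi):
    from station import telemetry
    st=telemetry.sense(); R=Ro.from_quat(st["tool_rot"])
    Rt=Ro.from_matrix(np.c_[[np.cos(psi),np.sin(psi),0],[np.sin(psi),-np.cos(psi),0],[0,0,-1]])
    x=R.as_matrix()[:,0]
    print("t",round(st["t"],2),"tcp",np.round(st["tcp_pos"],4),"psi",round(np.arctan2(x[1],x[0]),4),"q6",round(st["q"][5],3),"F",np.round(st["force"],1),"gap",round(st["finger_gap"],3),"gf",round(st["gripper_force"],1))
    d=np.array(target)-st["tcp_pos"]
    print("shift now-frame units",np.round(R.inv().apply(d)/.04,3),"target-frame",np.round(Rt.inv().apply(d)/.04,3),"turn",np.round((R.inv()*Rt).as_rotvec()/(np.pi/2),4))
E
r='0 0 0 0 0 -0.0931'
python3 -m crank '0 0 0 0 0 -0.0931;0 0 0 0 0 -0.0931;0 0 0 0 0 -0.0931;0 0 0 0 0 -0.0931;0 0 0 0 0 -0.0931' -0.18 20
python3 -m crank '0 0 0 0 0 -0.0931;0 0 0 0 0 -0.0931;0 0 0 0 0 -0.0931;0 0 0 0 0 -0.0931;0 0 0 0 0 -0.0931'
python3 -m crank '0 0 0 0 0 -0.0931;0 0 0 0 0 -0.0931;0 0 0 0 0 -0.0931;0 0 0 0 0 -0.0931;0 0 0 0 0 -0.0931'
python3 -m crank '0 0 0 0 0 -0.0931;0 0 0 0 0 0;0 0 0 0 0 0;0 0 0 0 0 0;0 0 0 0 0 0'
python3 -c "from h import *;to([.4868,-.0690,.2],2.74)"
```

```text
t: 0.6
tcp_pos: [0.2449, -0.5745, 0.2063]
tool_rot: [0.842, 0.54, 0.0, -0.001]
force: [0.1, -0.4, -0.4]
finger_gap: 0.408
gripper_force: 0.0
t: 1.1
tcp_pos: [0.2449, -0.5745, 0.2063]
tool_rot: [0.593, 0.805, 0.0, -0.001]
force: [0.7, 0.7, -0.0]
finger_gap: 0.413
gripper_force: 0.0
t: 1.6
tcp_pos: [0.2449, -0.5745, 0.2063]
tool_rot: [0.266, 0.964, 0.001, -0.0]
force: [-0.2, -0.2, -0.4]
finger_gap: 0.411
gripper_force: 0.0
t: 2.1
tcp_pos: [0.245, -0.5749, 0.2068]
tool_rot: [0.199, 0.98, 0.0, -0.0]
force: [-0.2, 0.5, 0.4]
finger_gap: 0.412
gripper_force: 0.0
t 2.1 tcp [ 0.245  -0.5749  0.2068] psi 2.7414 q6 -2.517 F [-0.2  0.5  0.4] gap 0.412 gf 0.0
shift now-frame units [-0.64  14.003  0.173] target-frame [-0.621 14.004  0.17 ] turn [ 0.0001 -0.0001  0.0009]
```

```bash
python3 -m crank '-0.043 0.5 0 0 0 0;-0.043 0.9 0 0 0 0;-0.043 0.9335 0 0 0 0;-0.043 0.9335 0 0 0 0;-0.043 0.9335 0 0 0 0' >/dev/null
python3 -m crank '-0.043 0.9335 0 0 0 0;-0.043 0.9335 0 0 0 0;-0.043 0.9335 0 0 0 0;-0.043 0.9335 0 0 0 0;-0.043 0.9335 0 0 0 0' >/dev/null
python3 -m crank '-0.043 0.9335 0 0 0 0;-0.043 0.9335 0 0 0 0;-0.043 0.9335 0 0 0 0;-0.043 0.9335 0 0 0 0;-0.043 0.9 0 0 0 0' >/dev/null
python3 -m crank '0 0.5 0 0 0 0;0 0 0.3 0 0 0;0 0 0.3 0 0 0;0 0 0.3 0 0 0;0 0 0 0 0 0'
python3 - <<'E'
from h import *
to([.4868,-.0690,.072],2.74)
from station import snapshot
for n in ("top","scene"):
    s=snapshot(n);np.savez(n+"1.npz",**s)
im=s["image"][225:315,295:395,::-1]
cv2.imwrite("pics/c2.png",cv2.resize(im,None,fx=5,fy=5,interpolation=cv2.INTER_CUBIC))
E
```

```text
t: 4.1
tcp_pos: [0.4853, -0.0683, 0.1698]
tool_rot: [0.198, 0.98, 0.0, -0.002]
force: [0.3, 0.1, -0.9]
finger_gap: 0.407
gripper_force: 0.0
t 4.1 tcp [ 0.4853 -0.0683  0.1698] psi 2.7422 q6 -1.54 F [ 0.3  0.1 -0.9] gap 0.407 gf 0.0
shift now-frame units [-4.900e-02 -1.000e-03  2.444e+00] target-frame [-4.100e-02 -1.000e-03  2.444e+00] turn [-0.0001 -0.002   0.0014]
```

View pics/c2.png

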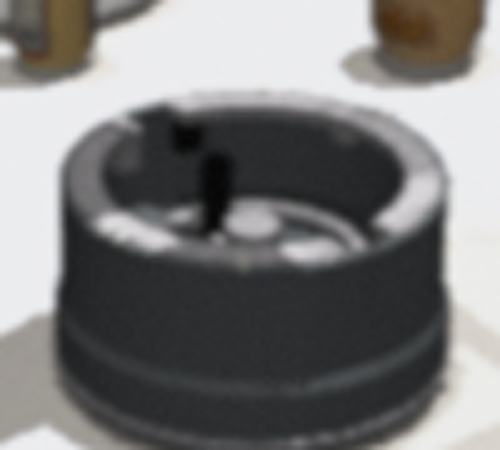

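The peg is at crop (218,158), which is scene pixel (338.2,256.2). The slot's dark hole is at (185,135). I'll check the peg against the estimate from the top view.

```bash
python3 - <<'E'
from h import *
s=dict(np.load("scene1.npz")); print(onz(s,[(338.2,256.4)],.086), proj(s,[.4868,-.069,.086]), proj(s,[.4868,-.069,.053]))
C=cloud(s); H=C[250:275,330:346].reshape(-1,3);q=H[(np.hypot(H[:,0]-.487,H[:,1]+.069)<.02)&(H[:,2]>.06)];print(len(q),q.mean(0),q.max(0),q.min(0))
E
```

```text
[[ 0.4858916  -0.06961152  0.086     ]] [[337.6860946 256.4068895]] [[337.61707172 270.02444027]]
79 [ 0.48371856 -0.06733162  0.07511191] [ 0.49064341 -0.06054156  0.08724489] [ 0.47813657 -0.07689529  0.06116459]
```

```bash
python3 -m crank '-0.04 0 0.5 0 0 0;0 0 0.6 0 0 0;0 0 0.6 0 0 0;0 0 0.5 0 0 0;0 0 0.22 0 0 0'
python3 -m crank '0 0 0 0 0 0;0 0 0 0 0 0;0 0 0 0 0 0;0 0 0 0 0 0;0 0 0 0 0 0' -1 30
python3 -c "from h import *;to([.4868,-.0690,.072],2.74)"
```

```text
t: 4.7
tcp_pos: [0.4876, -0.0696, 0.0733]
tool_rot: [0.198, 0.98, 0.0, -0.001]
force: [-0.7, 0.9, 0.0]
finger_gap: 0.411
gripper_force: 0.0
t: 5.2
tcp_pos: [0.4883, -0.0696, 0.0748]
tool_rot: [0.198, 0.98, -0.0, 0.001]
force: [-0.4, 0.4, 0.9]
finger_gap: -0.001
gripper_force: 0.0
t 5.2 tcp [ 0.4883 -0.0696  0.0748] psi 2.7428 q6 -1.541 F [-0.4  0.4  0.9] gap -0.001 gf 0.0
shift now-frame units [0.04 0.   0.07] target-frame [0.04 0.   0.07] turn [0.     0.0009 0.0018]
```

```bash
python3 - <<'E'
from h import *
from station import snapshot
a=[]
for n in ("top","scene"):
    s=snapshot(n);np.savez(n+"2.npz",**s)
    c=s["image"][235:319,275:355,::-1] if n=="top" else s["image"][215:299,300:380,::-1]
    a.append(cv2.resize(c,None,fx=5,fy=5,interpolation=cv2.INTER_CUBIC))
cv2.imwrite("pics/c3.png",np.hstack(a))
print(proj(s,[.4883,-.0696,.0748]))
E
```

```text
[[337.21338606 260.78055807]]
```

View pics/c3.png

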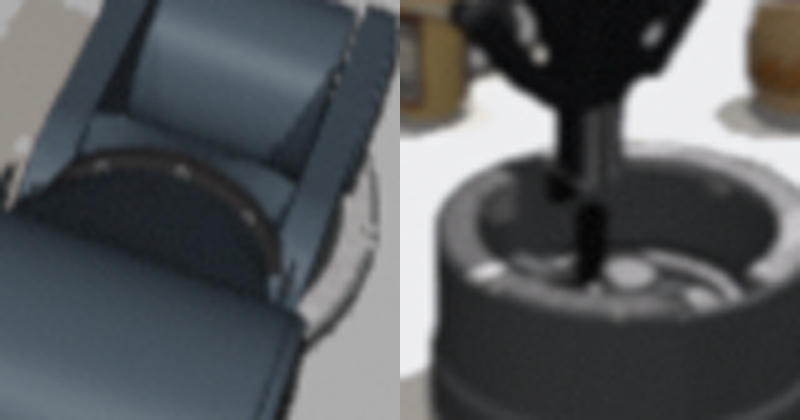

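The right half shows the grey fingers ending near crop (595,200), with the dark peg visible below them, so the fingers look shut above or behind the peg. Depth will tell which.

```bash
python3 - <<'E'
from h import *
s=dict(np.load("scene2.npz")); C=cloud(s); b=cloud(dict(np.load("scene1.npz")))
for v in range(236,272,2):
    print(v,[ "%d,%d,%d"%tuple(C[v,u]*1000) for u in range(332,346,2)], s["image"][v,332:346:2].max(1).tolist())
E
```

```text
236 ['488,-48,141', '485,-51,141', '482,-54,141', '477,-54,141', '480,-67,136', '474,-66,138', '476,-76,133'] [17, 14, 19, 28, 33, 45, 120]
238 ['495,-60,130', '486,-53,135', '482,-54,136', '480,-59,134', '477,-63,133', '474,-66,133', '475,-75,129'] [30, 14, 31, 58, 47, 55, 136]
240 ['493,-56,127', '485,-51,132', '485,-60,128', '479,-57,131', '477,-62,129', '473,-64,129', '478,-80,122'] [32, 16, 31, 60, 47, 57, 154]
242 ['494,-58,122', '488,-57,124', '484,-57,125', '479,-57,126', '477,-63,124', '478,-71,121', '478,-80,117'] [30, 16, 32, 61, 46, 56, 142]
244 ['493,-56,118', '487,-55,120', '485,-59,119', '479,-58,121', '476,-61,120', '473,-63,121', '476,-78,114'] [26, 13, 33, 62, 46, 54, 112]
246 ['494,-58,113', '485,-52,117', '482,-55,117', '479,-57,117', '478,-64,114', '475,-68,113', '476,-77,110'] [18, 15, 34, 64, 47, 56, 76]
248 ['493,-56,109', '488,-57,110', '483,-56,112', '479,-57,112', '479,-65,109', '474,-66,110', '497,-112,84'] [23, 15, 34, 65, 45, 61, 56]
250 ['514,-90,85', '491,-61,103', '485,-60,104', '481,-61,105', '477,-62,106', '477,-70,103', '501,-119,76'] [23, 30, 46, 
[... 663 characters left out ...]
'] [45, 36, 14, 7, 14, 44, 45]
262 ['520,-99,49', '515,-100,50', '489,-66,73', '483,-64,75', '478,-65,76', '505,-118,45', '500,-118,46'] [43, 37, 11, 11, 17, 40, 44]
264 ['518,-96,46', '516,-102,44', '486,-61,71', '483,-64,70', '479,-67,70', '501,-111,44', '497,-113,44'] [40, 32, 10, 9, 16, 38, 40]
266 ['513,-88,46', '511,-93,44', '490,-67,62', '481,-62,67', '480,-68,65', '489,-92,51', '484,-92,52'] [94, 74, 19, 12, 28, 83, 102]
268 ['502,-71,52', '498,-73,52', '488,-65,59', '483,-65,60', '481,-69,59', '470,-60,66', '464,-58,69'] [100, 59, 15, 8, 63, 149, 166]
270 ['500,-68,49', '496,-69,50', '488,-64,54', '483,-64,56', '468,-48,67', '462,-46,70', '461,-52,68'] [58, 43, 15, 25, 59, 129, 168]
```

Depth puts the shut fingertips at about z = 0.100, with a clear gap down to the peg top at 0.087, while the TCP reads 0.075. So the physical tips end about 25 mm behind the reported TCP. With y tangential the fingers stay clear of the hub, so I'll open, go 18 mm lower and close while watching the force.

```bash
python3 -m crank '0 0 0 0 0 0;0 0 0 0 0 0;0 0 0.15 0 0 0;0 0 0.15 0 0 0;0 0 0.15 0 0 0' -0.18 30
python3 -m crank '0 0 0 0 0 0;0 0 0 0 0 0;0 0 0 0 0 0;0 0 0 0 0 0;0 0 0 0 0 0' -1 30
python3 - <<'E'
from h import *
to([.4868,-.0690,.056],2.74)
from station import snapshot
s=snapshot("scene");C=cloud(s)
for v in range(240,272,2): print(v,[ "%d,%d,%d"%tuple(C[v,u]*1000) for u in range(328,350,3)])
E
```

```text
t: 5.8
tcp_pos: [0.4876, -0.0694, 0.0554]
tool_rot: [0.198, 0.98, 0.0, -0.0]
force: [-0.1, -0.1, -0.9]
finger_gap: 0.414
gripper_force: 0.0
t: 6.3
tcp_pos: [0.4874, -0.0694, 0.0557]
tool_rot: [0.198, 0.98, 0.0, -0.001]
force: [0.9, -0.6, -7.9]
finger_gap: 0.133
gripper_force: 29.2
t 6.3 tcp [ 0.4874 -0.0694  0.0557] psi 2.7427 q6 -1.541 F [ 0.9 -0.6 -7.9] gap 0.133 gf 29.2
shift now-frame units [ 0.017  0.004 -0.008] target-frame [ 0.017  0.004 -0.008] turn [-0.0001 -0.0007  0.0017]
240 ['488,-34,138', '488,-44,134', '480,-44,136', '481,-57,130', '486,-77,121', '476,-73,125', '471,-76,125', '598,-306,0']
242 ['488,-33,134', '484,-38,133', '481,-45,131', '477,-51,129', '485,-75,117', '476,-73,120', '470,-76,121', '593,-298,-1']
244 ['486,-30,131', '487,-44,125', '479,-42,127', '477,-51,125', '484,-74,113', '475,-71,117', '472,-79,114', '489,-120,93']
246 ['526,-92,90', '491,-49,117', '485,-52,118', '480,-55,117', '485,-76,107', '476,-72,111', '472,-78,110', '487,-117,90']
248 ['526,-92,85', '494,-54,109', '484,-51,114', '481,-57,112', '485,-76,103', '474,-70,108', '474,-82,103', '486,
[... 622 characters left out ...]
,55', '523,-100,53', '488,-57,81', '481,-57,84', '481,-70,78', '503,-118,51', '495,-119,52', '490,-123,52']
262 ['525,-90,52', '522,-98,49', '519,-105,47', '482,-58,78', '478,-64,76', '503,-118,45', '499,-125,43', '490,-123,47']
264 ['527,-94,44', '520,-96,45', '515,-100,45', '485,-63,70', '480,-68,69', '499,-112,44', '495,-119,42', '487,-118,45']
266 ['521,-85,45', '515,-88,45', '511,-93,44', '483,-60,67', '480,-68,64', '486,-91,52', '480,-93,53', '476,-99,52']
268 ['515,-76,46', '504,-70,52', '499,-74,52', '484,-63,60', '481,-70,58', '465,-56,69', '462,-63,67', '454,-62,70']
270 ['504,-58,52', '502,-66,49', '493,-65,52', '483,-60,57', '468,-49,67', '461,-49,69', '457,-54,68', '449,-54,70']
```

```bash
python3 -m crank '0 0 0 0 0 0;0 0 0 0 0 0;0 0 0.15 0 0 0;0 0 0.12 0 0 0;0 0 0 0 0 0' -0.18 30
python3 -m crank '0 0 0 0 0 0;0 0 0 0 0 0;0 0 0 0 0 0;0 0 0 0 0 0;0 0 0 0 0 0' -1 30
python3 -c "from h import *;to([.4868,-.0690,.045],2.74)"
```

```text
t: 6.85
tcp_pos: [0.4874, -0.0693, 0.0448]
tool_rot: [0.198, 0.98, 0.0, -0.001]
force: [-0.1, -0.1, 0.9]
finger_gap: 0.408
gripper_force: 0.0
t: 7.35
tcp_pos: [0.4878, -0.0695, 0.0454]
tool_rot: [0.198, 0.98, -0.0, 0.0]
force: [0.7, -0.1, -0.5]
finger_gap: 0.144
gripper_force: 29.2
t 7.35 tcp [ 0.4878 -0.0695  0.0454] psi 2.7427 q6 -1.541 F [ 0.7 -0.1 -0.5] gap 0.144 gf 29.2
shift now-frame units [0.028 0.001 0.009] target-frame [0.028 0.001 0.009] turn [-0.      0.      0.0017]
```

```bash
python3 -m crank '.0164 -.1559 0 0 0 0;.0485 -.1491 0 0 0 0;.0784 -.1358 0 0 0 0;.1049 -.1165 0 0 0 0;.1269 -.0922 0 0 0 0'
python3 -m crank '.1432 -.0638 0 0 0 0;.1534 -.0326 0 0 0 0;.1568 0 0 0 0 0;.1534 .0326 0 0 0 0;.1432 .0638 0 0 0 0'
python3 - <<'E'
from h import *
to([0,0,0],2.74)
from station import snapshot
a=[]
for n in ("scene",):
    s=snapshot(n);np.savez(n+"3.npz",**s)
    a.append(cv2.resize(s["image"][215:305,295:395,::-1],None,fx=5,fy=5,interpolation=cv2.INTER_CUBIC))
cv2.imwrite("pics/c4.png",np.hstack(a))
E
```

```text
t: 7.85
tcp_pos: [0.4698, -0.0895, 0.0456]
tool_rot: [0.2, 0.98, -0.0, 0.006]
force: [10.0, 2.3, -9.5]
finger_gap: 0.148
gripper_force: 29.4
t: 8.35
tcp_pos: [0.4425, -0.0778, 0.046]
tool_rot: [0.2, 0.98, -0.001, 0.007]
force: [11.2, 0.7, -5.3]
finger_gap: 0.147
gripper_force: 29.7
t 8.35 tcp [ 0.4425 -0.0778  0.046 ] psi 2.7399 q6 -1.597 F [11.2  0.7 -5.3] gap 0.147 gf 29.7
shift now-frame units [10.958 -2.537  0.998] target-frame [10.943 -2.534  1.15 ] turn [ 0.0009  0.0087 -0.0001]
```

View pics/c4.png

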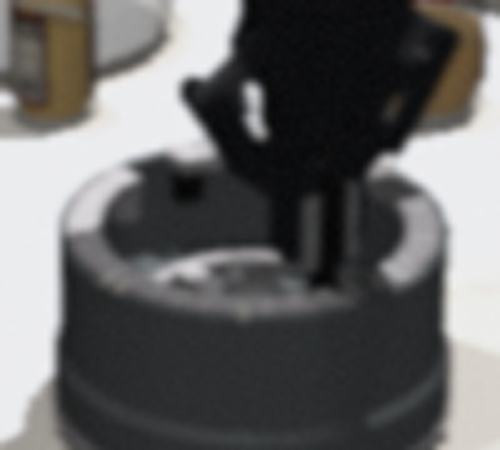

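The peg is held between the fingers at crop (325,260) and the wheel is turning. I'll carry on round.

```bash
python3 -m crank '.1269 .0922 0 0 0 0;.1049 .1165 0 0 0 0;.0784 .1358 0 0 0 0;.0485 .1491 0 0 0 0;.0164 .1559 0 0 0 0'
python3 -m crank '-.0164 .1559 0 0 0 0;-.0485 .1491 0 0 0 0;-.0784 .1358 0 0 0 0;-.1049 .1165 0 0 0 0;-.1269 .0922 0 0 0 0'
python3 -m crank '-.1432 .0638 0 0 0 0;-.1534 .0326 0 0 0 0;-.1568 0 0 0 0 0;-.1534 -.0326 0 0 0 0;-.1432 -.0638 0 0 0 0'
```

```text
t: 8.9
tcp_pos: [0.4313, -0.0469, 0.0457]
tool_rot: [0.198, 0.98, -0.001, -0.001]
force: [-4.6, -6.6, 5.3]
finger_gap: 0.146
gripper_force: 30.9
t: 9.4
tcp_pos: [0.4513, -0.0264, 0.0455]
tool_rot: [0.198, 0.98, 0.001, -0.005]
force: [-5.2, -0.1, 6.6]
finger_gap: 0.147
gripper_force: 31.3
t: 9.9
tcp_pos: [0.4845, -0.0367, 0.0457]
tool_rot: [0.2, 0.98, 0.003, 0.0]
force: [5.5, 15.5, 0.5]
finger_gap: 0.145
gripper_force: 30.9
```

```bash
python3 -m crank '-.1269 -.0922 0 0 0 0;-.1049 -.1165 0 0 0 0;-.0784 -.1358 0 0 0 0;-.0485 -.1491 0 0 0 0;-.0164 -.1559 0 0 0 0'
python3 -m crank '.0164 -.1559 0 0 0 0;.0485 -.1491 0 0 0 0;0 0 0 0 0 0;0 0 0 0 0 0;0 0 0 0 0 0'
python3 -m crank '0 0 0 0 0 0;0 0 0 0 0 0;0 0 0 0 0 0;0 0 -0.5 0 0 0;0 0 -0.7 0 0 0' -0.2
python3 -m crank '0 0 -0.9 0 0 0;0 0 -0.9 0 0 0;0 0.9 -0.4 0 0 0;0 0.9 0 0 0 0;0 0.9 0 0 0 0'
python3 - <<'E'
from h import *
to([0.4207,.2122,.22],2.837)
from station import snapshot
s=snapshot("scene");np.savez("scene4.npz",**s)
C=cloud(s);H=C[240:290,310:385].reshape(-1,3);q=H[(H[:,2]>.072)&(H[:,2]<.0895)&(np.hypot(H[:,0]-.4592,H[:,1]+.0573)<.045)];print("peg",len(q),q.mean(0))
cv2.imwrite("pics/c5.png",cv2.resize(s["image"][225:315,295:395,::-1],None,fx=5,fy=5,interpolation=cv2.INTER_CUBIC))
E
```

```text
t: 10.4
tcp_pos: [0.4998, -0.0719, 0.0463]
tool_rot: [0.2, 0.98, -0.0, 0.012]
force: [16.8, 3.3, -14.4]
finger_gap: 0.134
gripper_force: 29.3
t: 10.9
tcp_pos: [0.4926, -0.087, 0.0466]
tool_rot: [0.198, 0.98, -0.004, 0.013]
force: [12.9, -14.0, -11.9]
finger_gap: 0.084
gripper_force: 27.2
t: 11.4
tcp_pos: [0.4782, -0.0785, 0.0924]
tool_rot: [0.198, 0.98, 0.001, -0.003]
force: [0.4, 0.4, -0.4]
finger_gap: 0.398
gripper_force: 0.0
t: 11.9
tcp_pos: [0.5222, 0.0211, 0.1821]
tool_rot: [0.198, 0.98, 0.0, 0.0]
force: [-0.1, 0.0, 0.1]
finger_gap: 0.399
gripper_force: 0.0
t 11.9 tcp [0.5222 0.0211 0.1821] psi 2.7419 q6 -1.345 F [-0.1  0.   0.1] gap 0.399 gf 0.0
shift now-frame units [ 4.197  3.414 -0.948] target-frame [ 3.854  3.796 -0.947] turn [ 0.0001  0.0002 -0.0605]
peg 50 [ 0.47224265 -0.07915435  0.08089115]
```

View pics/c5.png

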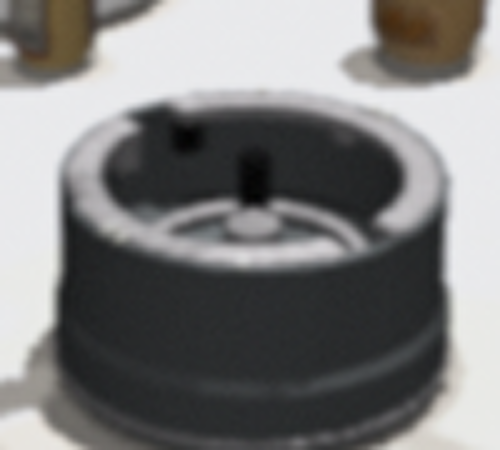

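The peg now stands at crop (252,165), about 0.6 rad clockwise past its start angle, so the full turn is done with margin. On to the lid.

```bash
python3 -m crank '0.84 0.683 0 0 0 0;0.84 0.683 0 0 0 0;0.84 0.683 0 0 0 0;0.84 0.683 0 0 0 0;0.837 0.682 0 0 0 0' 0.3 60
python3 -m crank '0 0 0 0 0 -0.0605;0 0 0.6 0 0 0;0 0 0.8 0 0 0;0 0 0.8 0 0 0;0 0 0 0 0 0'
python3 - <<'E'
from h import *
from station import snapshot
to([0.4207,.2122,.004],2.837)
s=snapshot("scene"); C=cloud(s);H=C[325:375,260:310].reshape(-1,3);H=H[(H[:,2]>.046)&(H[:,2]<.060)];print("handle",len(H),H.mean(0),cv2.minAreaRect((H[:,:2]*1000).astype(np.float32)))
E
```

```text
t: 12.45
tcp_pos: [0.4185, 0.2119, 0.1809]
tool_rot: [0.198, 0.98, -0.0, -0.001]
force: [0.6, -0.3, 0.0]
finger_gap: 0.654
gripper_force: 0.0
t: 12.95
tcp_pos: [0.4166, 0.2099, 0.0902]
tool_rot: [0.151, 0.988, -0.002, -0.005]
force: [-0.2, 0.2, -0.5]
finger_gap: 0.652
gripper_force: 0.0
t 12.95 tcp [0.4166 0.2099 0.0902] psi 2.8381 q6 -1.041 F [-0.2  0.2 -0.5] gap 0.652 gf 0.0
shift now-frame units [-0.099  0.096  2.153] target-frame [-0.08   0.084  2.154] turn [-0.0033 -0.0058  0.0007]
handle 299 [0.41780793 0.21675249 0.05283132] ((420.4905090332031, 214.24386596679688), (17.507484436035156, 69.94184875488281), 72.85016632080078)
```

```bash
python3 -m crank '-0.09 0.09 0.4 0 0 0;0 0 0.6 0 0 0;0 0 0.6 0 0 0;0 0 0.4 0 0 0;0 0 0.15 0 0 0'
python3 -m crank '0 0 0 0 0 0;0 0 0 0 0 0;0 0 0 0 0 0;0 0 0 0 0 0;0 0 0 0 0 0' -1 60
python3 -c "from h import *;to([.4207,.2122,.2],2.837)"
```

```text
t: 13.5
tcp_pos: [0.4257, 0.2132, 0.0075]
tool_rot: [0.151, 0.988, -0.0, -0.0]
force: [0.2, 0.3, 0.0]
finger_gap: 0.652
gripper_force: 0.0
t: 14.0
tcp_pos: [0.4263, 0.2134, 0.0087]
tool_rot: [0.151, 0.988, 0.0, 0.001]
force: [-1.1, -0.4, 6.2]
finger_gap: 0.169
gripper_force: 59.6
t 14.0 tcp [0.4263 0.2134 0.0087] psi 2.8378 q6 -1.038 F [-1.1 -0.4  6.2] gap 0.169 gf 59.6
shift now-frame units [ 0.115 -0.064 -4.783] target-frame [ 0.125 -0.07  -4.783] turn [0.0008 0.0013 0.0005]
```

```bash
python3 -m crank '0 0 0 0 0 0;0 0 -0.3 0 0 0;0 0 -0.6 0 0 0;0 0 -0.8 0 0 0;0 0 -0.8 0 0 0' -1 90
python3 -m crank '0 0 -0.8 0 0 0;0 0 -0.5 0 0 0;0 0 0 0 0 0;0 0 0 0 0 0;0 0 0 0 0 0'
cat > lid.py <<'E'
from h import *
from station import snapshot
def look(k,zr,save=None,M=(.4592,-.0573)):
    s=snapshot("scene");np.savez(f"scene{k}.npz",**s);C=cloud(s)
    return s,C
E
python3 - <<'E'
from lid import *
to([.4592,-.0573,.15],2.777)
s,C=look(5,0)
cv2.imwrite("pics/c6.png",s["image"][200:440,180:440,::-1].repeat(2,0).repeat(2,1))
E
```

```text
t: 14.5
tcp_pos: [0.4249, 0.2131, 0.1089]
tool_rot: [0.151, 0.988, -0.0, -0.0]
force: [0.5, 0.0, -0.8]
finger_gap: 0.164
gripper_force: 88.1
t: 15.0
tcp_pos: [0.4243, 0.2129, 0.1583]
tool_rot: [0.151, 0.988, -0.001, -0.001]
force: [-0.1, -0.3, -1.6]
finger_gap: 0.169
gripper_force: 88.1
t 15.0 tcp [0.4243 0.2129 0.1583] psi 2.8377 q6 -1.038 F [-0.1 -0.3 -1.6] gap 0.169 gf 88.1
shift now-frame units [-2.855 -6.184  0.21 ] target-frame [-3.224 -5.999  0.208] turn [-0.0009 -0.0014  0.0386]
```

View pics/c6.png

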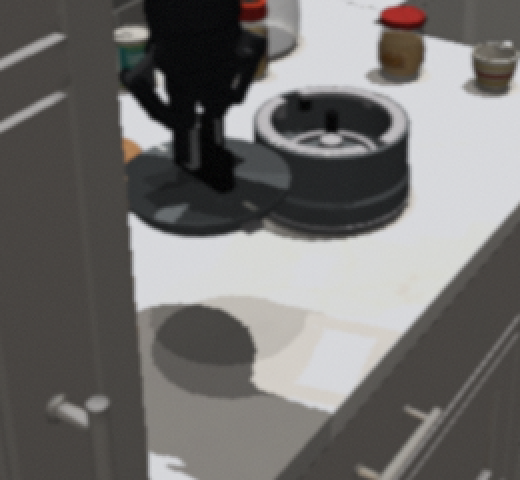

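The lid hangs level from the gripper at about crop (210,185), clear of the mixer at (330,160). Moving it over the mouth.

```bash
python3 -m crank '0 0 0 0 0 0.0386;-0.2 -0.35 0 0 0 0;-0.4166 -0.75 0 0 0 0;-0.4166 -0.75 0 0 0 0;-0.4166 -0.75 0 0 0 0' >/dev/null
python3 -m crank '-0.4166 -0.75 0 0 0 0;-0.4166 -0.75 0 0 0 0;-0.4166 -0.75 0 0 0 0;-0.4166 -0.75 0 0 0 0;-0.2166 -0.4 0 0 0 0' >/dev/null
python3 -m crank '0 -0.347 0 0 0 0;0 0 0 0 0 0;0 0 0 0 0 0;0 0 0 0 0 0;0 0 0 0 0 0'
python3 - <<'E'
from lid import *
to([.4632,-.0588,.150],2.777)
s,C=look(6,0); Z=C[...,2]
for n in("top",):
    t=snapshot(n);np.savez("top6.npz",**t)
# plate height and outline
sub=(slice(200,290),slice(290,400)); 
m=(Z[sub]>.14)&(Z[sub]<.19)
h,e=np.histogram(Z[sub][m],20);print(h,np.round(e,3))
a=cv2.resize(s["image"][190:310,285:405,::-1],None,fx=4,fy=4,interpolation=cv2.INTER_CUBIC)
cv2.imwrite("pics/c7.png",a)
E
```

```text
t: 16.55
tcp_pos: [0.4594, -0.0706, 0.1591]
tool_rot: [0.181, 0.984, 0.0, -0.0]
force: [-0.4, -0.2, -1.3]
finger_gap: 0.164
gripper_force: 88.3
t 16.55 tcp [ 0.4594 -0.0706  0.1591] psi 2.7783 q6 -1.601 F [-0.4 -0.2 -1.3] gap 0.164 gf 88.3
shift now-frame units [0.016 0.31  0.228] target-frame [0.017 0.31  0.228] turn [ 0.0001 -0.0004  0.0008]
[ 23  55  50  58  33   9   1  21  63 314 851 123  21  25  23  19  17  24
  16  20] [0.149 0.151 0.153 0.155 0.157 0.16  0.162 0.164 0.166 0.168 0.17  0.172
 0.174 0.176 0.178 0.18  0.182 0.184 0.186 0.188 0.19 ]
```

View pics/c7.png

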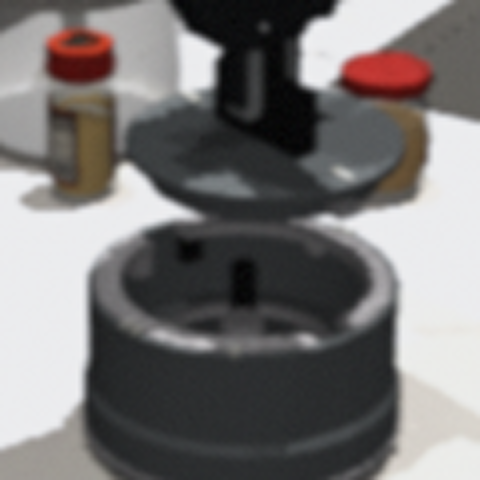

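The lid hangs at crop (265,150), above and to the right of the mouth at (243,280); about 12 mm of sideways travel remains. I'll measure the lid and the rim in the same view.

```bash
cat >> lid.py <<'E'
def disc(C,z,c,rmax,tol=.003):
    P=C.reshape(-1,3);P=P[abs(P[:,2]-z)<tol]
    for _ in range(3):
        d=P[:,:2]-c;r=np.hypot(*d.T);a=(np.arctan2(d[:,1],d[:,0])//(np.pi/24))
        E=[]
        for b in np.unique(a):
            k=(a==b)&(r<rmax+.008)
            if k.sum()>4:
                i=np.where(k)[0];j=i[np.argsort(r[i])[-2]];
                if abs(r[j]-rmax)<.008: E.append(P[j,:2])
        c,R,n,e=circ(np.array(E))
    return c,R,n,e
E
python3 - <<'E'
from lid import *
s=dict(np.load("scene6.npz"));C=cloud(s)
x=np.array([-.934,.357])
print("lid",disc(C,.1705,np.array([.4594,-.0706])+.0043*x,.072))
for k in (0,1,4): print("rim scene",disc(cloud(dict(np.load(f"scene{k}.npz"))),.0925,np.array([.4592,-.0573]),.082))
print("lid on table scene",disc(cloud(dict(np.load("scene0.npz"))),.020,np.array([.4207,.2122]),.072))
print("lid on table top",disc(cloud(dict(np.load("top0.npz"))),.020,np.array([.4207,.2122]),.072))
print("rim top",disc(cloud(dict(np.load("top0.npz"))),.0925,np.array([.4592,-.0573]),.082))
# handle axis now, handle in scene0
for k,z,c in((6,.2055,[.4554,-.069]),(0,.055,[.42,.213])):
    P=cloud(dict(np.load(f"scene{k}.npz"))).reshape(-1,3);P=P[(abs(P[:,2]-z)<.004)&(np.hypot(*(P[:,:2]-c).T)<.045)]
    print(k,len(P),cv2.minAreaRect((P[:,:2]*1000).astype(np.float32)))
E
```

```text
lid (array([ 0.45411821, -0.06687387]), np.float64(0.07076212373049247), 28, np.float64(0.00022146473719543492))
rim scene (array([ 0.45854715, -0.0543219 ]), np.float64(0.08026052472946749), 35, np.float64(0.0002865063930367477))
rim scene (array([ 0.45878788, -0.05435615]), np.float64(0.08049019722562095), 30, np.float64(0.0002236029529702637))
rim scene (array([ 0.45869321, -0.0542308 ]), np.float64(0.08042723913804561), 30, np.float64(0.0002919460631305353))
lid on table scene (array([0.42021527, 0.21407994]), np.float64(0.07075727690629449), 29, np.float64(0.00018172875284637127))
lid on table top (array([0.42121109, 0.21228895]), np.float64(0.07010960008819585), 34, np.float64(0.0003375303206136795))
rim top (array([ 0.45952302, -0.05766749]), np.float64(0.08016634219029564), 34, np.float64(0.00026722133017356904))
6 137 ((451.97021484375, -62.92476272583008), (43.07958221435547, 57.17458724975586), 41.6799201965332)
0 232 ((420.2330322265625, 213.26025390625), (17.54799461364746, 70.00365447998047), 73.00640106201172)
```

```bash
python3 -m crank '0.01 0.16 0 0 0 0;0 0.162 0 0 0 0;0 0 0.4 0 0 0;0 0 0.4 0 0 0;0 0 0.4 0 0 0'
python3 -m crank '0 0 0 0 0 0;0 0 0 0 0 0;0 0 0 0 0 0;0 0 0 0 0 0;0 0 0 0 0 0'
python3 - <<'E'
from lid import *
to([.4634,-.0585,.0866],2.777)
s,C=look(7,0)
Z=C[200:290,290:400,2];h,e=np.histogram(Z[(Z>.1)&(Z<.14)],20);z=e[h.argmax()]+.001;print("plate",z)
print("lid",disc(C,z,np.array([.4587,-.0543]),.072))
E
```

```text
t: 17.15
tcp_pos: [0.4642, -0.0587, 0.1111]
tool_rot: [0.181, 0.984, -0.0, 0.001]
force: [0.2, 0.1, -1.1]
finger_gap: 0.165
gripper_force: 88.2
t: 17.65
tcp_pos: [0.4642, -0.0595, 0.1119]
tool_rot: [0.181, 0.983, -0.0, 0.001]
force: [-0.3, -0.4, -0.6]
finger_gap: 0.166
gripper_force: 88.2
t 17.65 tcp [ 0.4642 -0.0595  0.1119] psi 2.777 q6 -1.573 F [-0.3 -0.4 -0.6] gap 0.166 gf 88.2
shift now-frame units [0.028 0.015 0.633] target-frame [0.027 0.015 0.634] turn [0.     0.0009 0.    ]
plate 0.12288451522634879
lid (array([ 0.4586725 , -0.05556819]), np.float64(0.07026025579562711), 30, np.float64(0.00029193472177784164))
```

```bash
python3 -m crank '0.011 0.028 0.1 0 0 0;0 0 0.1 0 0 0;0 0 0.1 0 0 0;0 0 0.1 0 0 0;0 0 0 0 0 0'
python3 -m crank '0 0 0.08 0 0 0;0 0 0.08 0 0 0;0 0 0.06 0 0 0;0 0 0 0 0 0;0 0 0 0 0 0'
```

```text
t: 18.2
tcp_pos: [0.4632, -0.058, 0.0946]
tool_rot: [0.181, 0.983, 0.0, -0.001]
force: [-0.1, -0.5, -2.3]
finger_gap: 0.165
gripper_force: 88.2
t: 18.7
tcp_pos: [0.4638, -0.0581, 0.0873]
tool_rot: [0.181, 0.983, -0.0, 0.0]
force: [-2.1, -0.1, 6.5]
finger_gap: 0.161
gripper_force: 89.3
```

```bash
python3 -m crank '0 0 0.02 0 0 0;0 0 0.02 0 0 0;0 0 0 0 0 0;0 0 0 0 0 0;0 0 0 0 0 0'
python3 - <<'E'
from lid import *
to([.4634,-.0585,.0866],2.777)
s,C=look(8,0)
Z=C[210:290,290:400,2];h,e=np.histogram(Z[(Z>.085)&(Z<.12)],20);z=e[h.argmax()]+.0008;print("plate",z)
c,R,n,e=disc(C,z,np.array([.4587,-.0543]),.072);print("lid",c,R,n)
P=C.reshape(-1,3);P=P[(abs(P[:,2]-z)<.006)&(np.hypot(*(P[:,:2]-c).T)<.069)];A=np.c_[P[:,:2]-c,np.ones(len(P))];k=np.linalg.lstsq(A,P[:,2],rcond=None)[0];print("tilt/z",k)
E
```

```text
t: 19.2
tcp_pos: [0.4638, -0.0582, 0.0872]
tool_rot: [0.181, 0.983, -0.0, 0.001]
force: [-5.2, 0.9, 20.9]
finger_gap: 0.166
gripper_force: 91.7
t 19.2 tcp [ 0.4638 -0.0582  0.0872] psi 2.7773 q6 -1.571 F [-5.2  0.9 20.9] gap 0.166 gf 91.7
shift now-frame units [ 0.006 -0.011  0.016] target-frame [ 0.006 -0.011  0.016] turn [-0.0001  0.0009  0.0002]
plate 0.09802817918077597
lid [ 0.45803934 -0.05437793] 0.0706428174228358 31
tilt/z [ 0.00686459 -0.00967693  0.09865319]
```

The lid is home: plate top at 98 mm, tilt 0.01 rad, centred to under 1 mm. I'll ease the push and twist.

```bash
python3 -m crank '0 0 -0.025 0 0 0;0 -.0082 0 0 0 0.045;0 -.0082 0 0 0 0.045;0 -.0082 0 0 0 0.045;0 -.0082 0 0 0 0.045'
python3 -m crank '0 -.0082 0 0 0 0.045;0 -.0082 0 0 0 0.045;0 -.0082 0 0 0 0.045;0 -.0082 0 0 0 0.045;0 0 0 0 0 0'
python3 - <<'E'
from lid import *
to([.4634,-.0585,.0866],2.777-.75)
s,C=look(9,0)
c,R,n,e=disc(C,.0985,np.array([.4587,-.0543]),.072);print("lid",c,R,n)
cv2.imwrite("pics/c8.png",cv2.resize(s["image"][205:305,295:395,::-1],None,fx=6,fy=6,interpolation=cv2.INTER_CUBIC))
E
```

```text
t: 19.75
tcp_pos: [0.4644, -0.0596, 0.0872]
tool_rot: [0.318, 0.948, -0.0, 0.002]
force: [0.1, 1.3, 10.5]
finger_gap: 0.161
gripper_force: 89.9
t: 20.25
tcp_pos: [0.4636, -0.0605, 0.0873]
tool_rot: [0.448, 0.894, 0.0, 0.002]
force: [0.4, 0.8, 10.5]
finger_gap: 0.167
gripper_force: 89.8
t 20.25 tcp [ 0.4636 -0.0605  0.0873] psi 2.2123 q6 -1.011 F [ 0.4  0.8 10.5] gap 0.167 gf 89.8
shift now-frame units [0.044 0.026 0.017] target-frame [0.048 0.018 0.017] turn [0.0013 0.0018 0.1179]
lid [ 0.45912188 -0.05534366] 0.07024633657892464 29
```

View pics/c8.png

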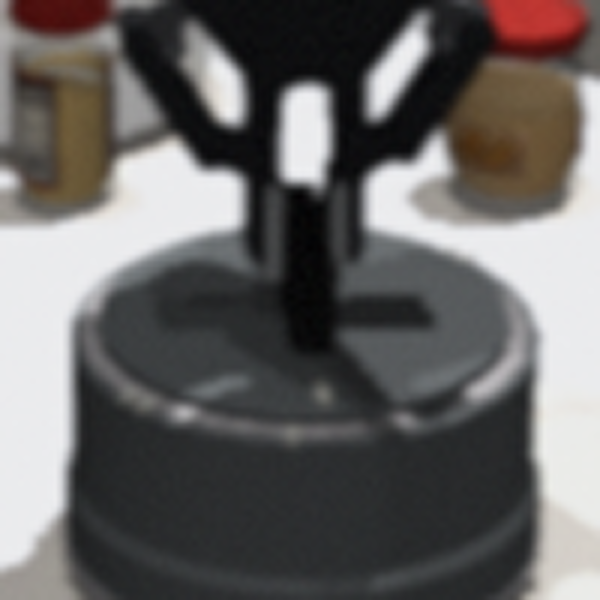

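The lid's mark is at (323,392) and the handle stops just short of the single rim mark at (292,432). The slot is at right (425,405) and the pair is at left. About 0.18 rad remains.

```bash
python3 -m crank '0 -.0082 0 0 0 0.04;0 -.0082 0 0 0 0.04;0 -.0082 0 0 0 0.038;0 0 0 0 0 0;0 0 0 0 0 0'
python3 -m crank '0 0 0 0 0 0;0 0 0 0 0 0;0 0 0 0 0 0;0 0 0 0 0 0;0 0 0 0 0 0'
python3 - <<'E'
from lid import *
to([.4634,-.0585,.0866],2.777-.75)
s,C=look(10,0)
Z=C[210:290,290:400,2];h,e=np.histogram(Z[(Z>.085)&(Z<.12)],20);z=e[h.argmax()]+.0008
c,R,n,e=disc(C,z,np.array([.4587,-.0543]),.072);print("lid",c,R,n,z)
cv2.imwrite("pics/c9.png",cv2.resize(s["image"][205:305,295:395,::-1],None,fx=6,fy=6,interpolation=cv2.INTER_CUBIC))
E
```

```text
t: 20.8
tcp_pos: [0.4629, -0.061, 0.0873]
tool_rot: [0.529, 0.849, 0.0, 0.002]
force: [-0.3, 1.6, 10.4]
finger_gap: 0.168
gripper_force: 89.8
t: 21.3
tcp_pos: [0.4629, -0.061, 0.0873]
tool_rot: [0.529, 0.849, 0.0, 0.002]
force: [1.0, 2.7, 10.2]
finger_gap: 0.168
gripper_force: 89.8
t 21.3 tcp [ 0.4629 -0.061   0.0873] psi 2.0276 q6 -0.828 F [ 1.   2.7 10.2] gap 0.168 gf 89.8
shift now-frame units [0.05  0.038 0.016] target-frame [0.05  0.038 0.017] turn [0.0016 0.0016 0.0004]
lid [ 0.45872243 -0.0558947 ] 0.07058065204190803 29 0.09806076671265089
```

View pics/c9.png

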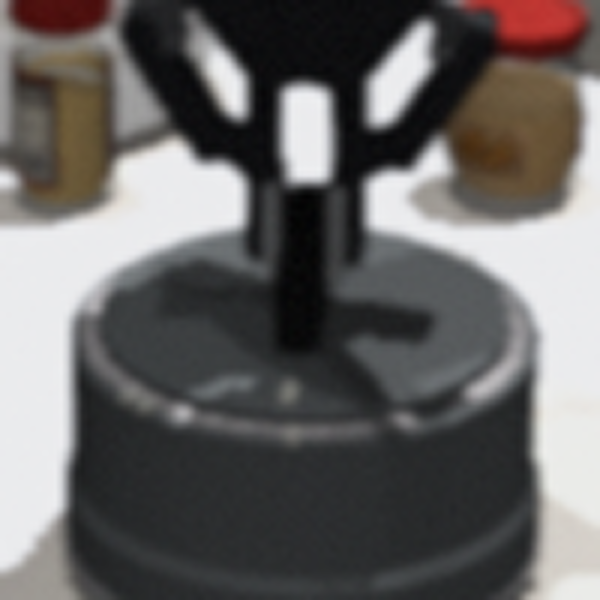

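The lid's mark at (290,390) lines up with the single rim mark at (292,432). The lid is home, within 2 mm of centre, at rest and still gripped. Handing in.

```bash
python3 -c "from station import manip;print(manip.sign_off())"
```

```text
the job is handed in; nothing more can be done
None
```

I handed the job in at about 21 s; the hand-in gave no verdict. The wheel turned just over one whole turn clockwise, and the lid is home, twisted about 0.75 rad to the single mark and held there in the grip. I kept clear of the jars and cup.

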